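# Clear the sprung stop and hold a casting against it

### The job

Two small clamp blocks lie in front of the sprung end stop: put the one with the tall post into the tray that already holds a block with a tall post, and the low one into the tray that already holds a low block, and let them go. Then bring the box-shaped casting (the one with four closed walls) to the stop and, lying flat on the bench, square and centred, press its short end against the sprung pad until the pad is pushed in about half of its 20 mm travel (about 10 N), never ramming the pad to the end of its travel. Finish while still holding the casting pressed there with that steady push, for a colleague to fasten it; leave everything else where it is.

Things in the scene. Friction and masses are not known exactly. Their poses are not given: they have to be found in the camera images.
- stop: Sprung stop, fixed to the bench: dark foot plate 70 x 92 x 6 mm (at x = 30 to 100 mm), on it an aluminium block 70 mm wide, 32 mm high, and before the block the sprung pad. Origin on the bench below the middle of the pad's front face as it stands unpressed; x points from that face into the stop (the way to press), y left along the face, z up. Nothing of it lies at x below 0.
- pad_face (a point): Centre of the pad's front face, moving with the pad; 21.5 mm above the bench. The face is 70 mm wide and reaches from 8 to 35 mm above the bench; axes as stop.
- stop_pad (a joint): How far the pad is pushed in, in m: 0 at rest, 0.020 at the hard end of its travel. Spring: 2 N at rest plus 0.8 N for each mm, so 10 N at half travel. A pointer on the pad shows the travel over three lines on the block (rest, half, full).
- post_block_center (a point): Loose dark clamp block with a TALL metal post near one end; body 24 mm wide (along its x), 58 mm long (along its y), 18 mm high, the post up to 30 mm. This point is midway across and along, 10 mm above its underside; z up. Grasp across the 24 mm sides. About 50 g; lies flat in front of the stop.
- low_block_center (a point): Loose dark clamp block with NO post, only a low round stud; 24 mm wide (x), 62 mm long (y), 22 mm high over all. This point is midway across and along, 10 mm above its underside; z up. Grasp across the 24 mm sides. About 50 g; lies flat in front of the stop.
- post_tray: Grey open tray, 90 (x) x 120 (y) mm, 22 mm high, walls and floor 4 mm, fixed, that already holds one block with a tall post, lying along the tray's x at its y = -40 mm; the rest is free. Origin at the centre of its underside. The two trays look alike and may swap places: only the block inside tells which is which.
- low_tray: The like tray that already holds one low block without a post, again at the tray's y = -40 mm; same size and axes.
- housing_center (a point): Centre (13 mm above its underside) of the box-shaped cast aluminium housing half with four closed walls, open at the top: 60 mm wide (its x), 110 mm long (its y), walls 26 mm high, 6 mm thick, round bosses inside up to 28 mm. About 0.15 kg, loose, lies flat, z up. Either short end may be pressed against the pad; it can be gripped across the 60 mm width at mid length.
- housing: The same housing; origin at the centre of its underside, axes as above.
- post_sample: The block with a tall post that is already in the post tray; leave it there.
- low_sample: The low block that is already in the low tray; leave it there.
- spare_casting: Another aluminium casting, 67 x 100 x 28 mm, with irregular ribs and one side broken open; not to be moved. Lies on the cardboard mat. Origin at the centre of its underside.
- washer_block: A clamp block with a round washer and a stud on it, 24 x 59 x 27 mm; not to be moved.
There are look-alikes about, which are no part of the job. What is shaped like the part that bears low_block_center but yellow is not meant.

How it is judged:
By the outcome, as a careful person would: the job done as asked, in the order asked, and still so for the second after the job is handed in, while the arm keeps its last pose, push and grip.
It also fails if it takes over 72 s, if anything falls off the work surface, if the arm or the gripper's body presses on something with over 40 N, if the wrist force passes 120 N, or if a joint passes its speed limit or range.

### The arm

A 7-joint arm with a two-finger parallel gripper is mounted at the origin on a cart in front of the work surface, level with it; the furniture and walls round the work are solid. World frame = base frame: x ahead of the robot, y to its left, z up, the work surface at z = 0. Lengths are in m, angles in rad, forces in N, time in s.
With the tool pointing down it reaches from about 0.4 to 0.85 m from the base axis. Payload 10.4 kg.
Tool frame: the origin (TCP) lies midway between the tips of the shut fingers; the grasp point (between the pads) lies 19 mm behind it; z points along the fingers, x is the direction in which the jaws open and shut, and the axes are right-handed (so a half turn about z gives the same grasp; the last joint's range is limited). The gripper opens to 85 mm and grips with 20 to 120 N. Pads are 22 mm wide; open, the fingers measure 114 mm over their backs; the gripper's body (76 mm by 85 mm) begins 54 mm behind the grasp point. The pads swing forward as they close: fully open they stand 13 mm farther back than shut.
Start: joints at [-1.27, 0.332, -0.065, 1.46, 0.022, 1.35, -0.088], TCP at [0.199, 0.593, 0.231] pointing down, gripper open.
Joint ranges: [-2.6, 2.6], [-0.5, 2.12], [-1.47, 1.34], [0.16, 2.42], [-1.27, 4.41], [0.06, 2.06], [-2.6, 2.6]. Speed limits (rad/s): [2.22, 2.22, 2.79, 2.79, 3.14, 3.14, 3.14].

### API

Orientations are given as a unit quaternion [x, y, z, w].
In Python, from workcell import telemetry, eyes, order gives the robot as it stands.
- The arm moves only by the tool servo_tool, never from a script. Its argument "deltas" is a list of rows, each a list of 3 entries, a list of its own where there are three numbers: the shift along the tool's x, y, z in cm, then the turn about the tool's z in rad, then the finger opening in cm, from 0 to 8.54. A call has 1 to 12 rows; each row shifts and turns the pose as measured when the row begins, along the tool's axes as they then stand; what a row does not reach is not made up. A row lasts 1/12 s, in which the tool goes at most 41.7 mm and 7.16 degrees, less where a joint would pass 70% of its speed; a pose out of reach is approached as far as the arm can. A call is refused whole if a number of a shift passes 4.17 or a number of a turn 0.125, either way. A call with a gripper value outside its range is refused whole. The fingers move at their own pace and stop on an object; "force" is the grip in N (left out, the last holds). Time passes only in rows, so rows that do not move let the fingers close. It gives the time, the measured TCP pose, the force and the opening at its end, in the units of the state.
- telemetry.get_obs(): the state, without advancing time (a new reading comes with each control period).
- eyes.camera(name): name is "side" or "top" or "wrist"; returns (picture, depth): 400x640x3 uint8, blue, green, red; 400x640 float32, m along the optical axis (not along the pixel's ray), 0 where there is no reading.
- eyes.calibration(name): a dict with "fx", "fy", "cx", "cy" (pixels), "rvec" (rotation vector, rad) and "tvec" (3), from world to camera coordinates, as OpenCV has them. Camera axes: x right, y down, z forward; pixel columns grow to the right and rows downward; lengths in m; the calibration is good to about 2 mm. The wrist camera is an equidistant fisheye: a pixel r from the principal point sees the ray r / f radians off the axis. A picture is of the moment at which its call begins: read the wrist's pose just before it. calibration takes no time and is no camera call; for the wrist camera it gives the pose at the moment of the call.
- order.hand_in(): hands the job in, once; it reports no verdict.
The state is a dict: "clock": time; "joint_pos": joint angles; "joint_velocities": joint speeds; "tau": joint torques, N m; "position": TCP position; "ee_rot": TCP orientation; "ft_force": force on the tool from outside, world axes, zero at the start; "torque": the same for the moment, N m; "grip_width": opening from 0.0 (shut) to 1.0 (fully open).
Only numpy, scipy, OpenCV 4.12 (cv2) and the standard library are available. Lean on these libraries where they do the work, as an engineer would, in place of code of your own. Each camera call takes 0.05 s, during which the arm holds its last target. There are 200 camera calls.

## Working session

There is one attempt and no reset: what is moved stays moved. The work goes in short steps, Python scripts to look and compute and a tool call to move; the robot and the scene stay as the last step left them, time stands still between calls to the robot, and variables do not carry over. Pictures are saved under pics/ and viewed, about 8 in all and at most 12, crops included, and the job is handed in when it is done.

Besides the shell and the picture viewer there is one more tool, called after "Request:" as name(argument=value, ...), one argument or row to a line, values as JSON. servo_tool: Moves the arm, as the interface text tells. Its arguments: {"type":"object","properties":{"deltas":{"type":"array"},"force":{"type":"number"}},"required":["deltas"]}

```bash
mkdir -p pics; ls
cat > h.py <<'E'
import numpy as np,cv2
from workcell import telemetry,eyes,order
from scipy.spatial.transform import Rotation as R
def cal(n):
    c=eyes.calibration(n);M=cv2.Rodrigues(np.array(c['rvec'],float))[0];return c,M,np.array(c['tvec'],float).ravel()
def cloud(n,d):
    c,M,t=cal(n);v,u=np.mgrid[:d.shape[0],:d.shape[1]]
    P=np.stack([(u-c['cx'])/c['fx']*d,(v-c['cy'])/c['fy']*d,d],-1)
    return (P-t)@M
def ray(n,u,v,z):
    c,M,t=cal(n);r=np.array([(u-c['cx'])/c['fx'],(v-c['cy'])/c['fy'],1])@M;o=-t@M
    return o+r*(z-o[2])/r[2]
E
python3 - <<'E'
from h import *
for n in('top','side'):
    p,d=eyes.camera(n);cv2.imwrite(f'pics/{n}0.png',p);np.save(n+'0.npy',d);c,M,t=cal(n);print(n,c['fx'],-t@M,M[2])
o=telemetry.get_obs();print(o)
E
```

```text
pics
top 392.25175074185665 [0.37973337 0.0236062  1.04534598] [ 0.16583254  0.00940044 -0.98610912]
side 459.2222732595847 [ 0.5998825  -1.11465855  0.62618301] [-0.03897929  0.89284233 -0.44867938]
{'clock': 0.1, 'joint_pos': array([-1.2695775 ,  0.33280518, -0.06470691,  1.46082447,  0.02162458,
        1.34992274, -0.08849097]), 'joint_velocities': array([-1.42690634e-03, -2.52080256e-03,  3.21443210e-04, -2.81343560e-03,
        5.95735613e-05, -1.40102668e-03, -1.82114498e-03]), 'tau': array([ 1.41749289e-03, -6.26738906e+01,  4.91250004e-02, -3.92428815e+01,
        1.64431462e-02,  6.85681152e-03, -1.23011208e-05]), 'position': array([0.19877027, 0.59220317, 0.2306134 ]), 'ee_rot': array([ 8.11834732e-01,  5.83886949e-01, -4.88897367e-04,  4.00049610e-04]), 'ft_force': array([0.4782476 , 0.0696233 , 0.59354214]), 'torque': array([ 0.02135255,  0.01199014, -0.02089529]), 'grip_width': 1.0029892008344559}
```

View pics/top0.png

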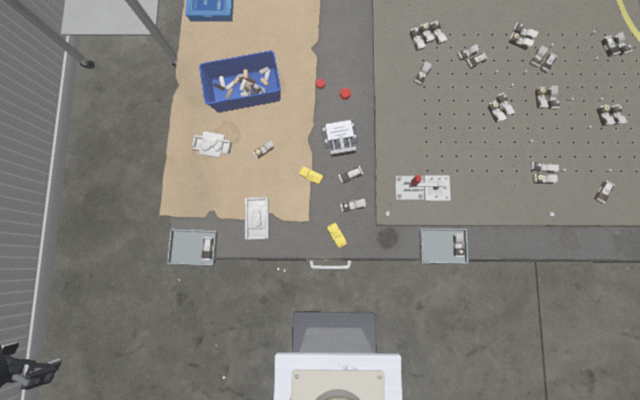

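View pics/side0.png

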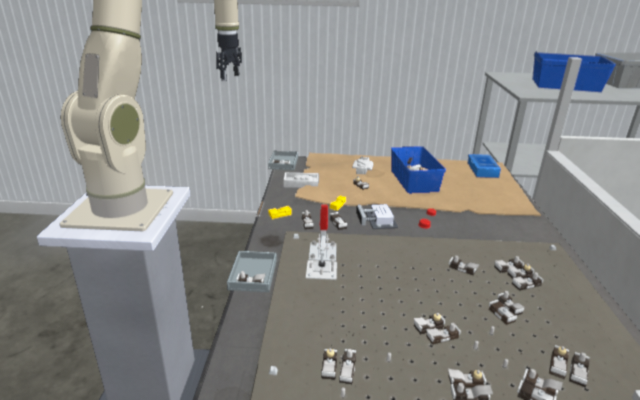

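Top view: stop at about (340,137), with loose blocks at (350,174) and (353,206). The housing is at (257,218), the trays are at (192,247) and (444,246), and the spare casting is at (211,144). Next I'll enlarge these to tell the blocks apart and measure them.

Run:
```python
from h import *
p=cv2.imread('pics/top0.png');d=np.load('top0.npy')
r=lambda im,x,y,w,h:cv2.resize(im[y:y+h,x:x+w],(400,300),interpolation=cv2.INTER_CUBIC)
s=cv2.imread('pics/side0.png')
cv2.imwrite('pics/c0.png',np.vstack([np.hstack([r(p,300,115,100,75),r(p,300,165,80,60)]),np.hstack([r(s,225,245,60,45),r(s,260,145,60,45)])]))
cv2.imwrite('pics/c1.png',np.vstack([np.hstack([r(p,160,215,80,60),r(p,410,215,80,60)]),np.hstack([r(s,290,195,60,45),r(p,235,190,80,60)])]))
C=cloud('top',d);g=cv2.cvtColor(p,cv2.COLOR_BGR2HSV)
for nm,(x0,y0,x1,y1),zr in [('stop',(320,115,362,160),(.02,.06)),('b1',(333,160,368,186),(.008,.05)),('b2',(335,192,372,216),(.008,.05)),('hous',(240,190,275,245),(.015,.05)),('trayL',(160,220,222,272),(.012,.03)),('trayR',(412,220,475,272),(.012,.03))]:
    Q=C[y0:y1,x0:x1].reshape(-1,3);m=(Q[:,2]>zr[0])&(Q[:,2]<zr[1]);Q=Q[m]
    (cx,cy),(w,h),a=cv2.minAreaRect((Q[:,:2]*1000).astype(np.float32))
    print(nm,len(Q),round(cx),round(cy),round(w),round(h),round(a,1),'z',np.percentile(Q[:,2],[5,50,95]).round(4))
```

```text
stop 686 714 -6 89 70 9.3 z [0.0227 0.0324 0.0366]
b1 216 616 -33 26 62 26.5 z [0.0101 0.0172 0.0212]
b2 226 533 -39 25 65 12.5 z [0.0097 0.0179 0.0256]
hous 705 497 207 110 75 1.9 z [0.0157 0.0242 0.0294]
trayL 557 420 382 122 90 88.1 z [0.0136 0.0213 0.0251]
trayR 735 438 -277 112 163 0.3 z [0.0124 0.0189 0.025 ]
```

View pics/c0.png

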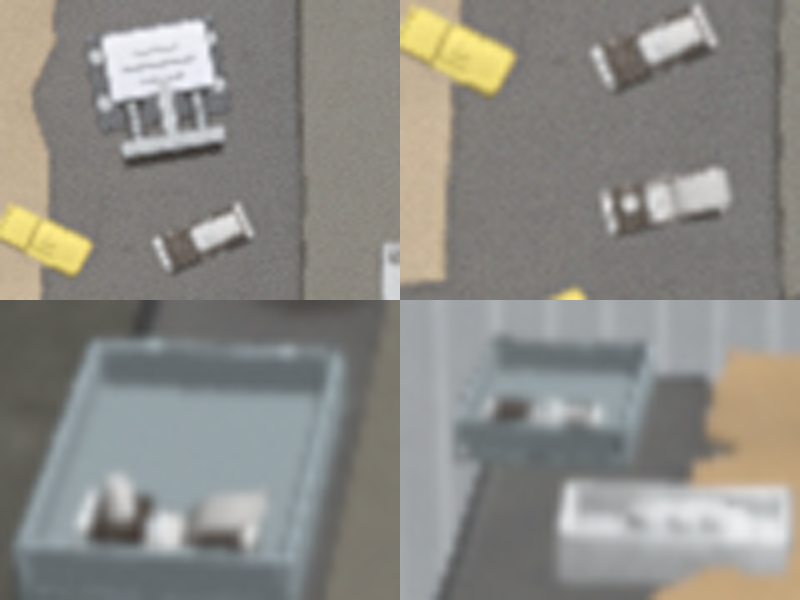

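View pics/c1.png

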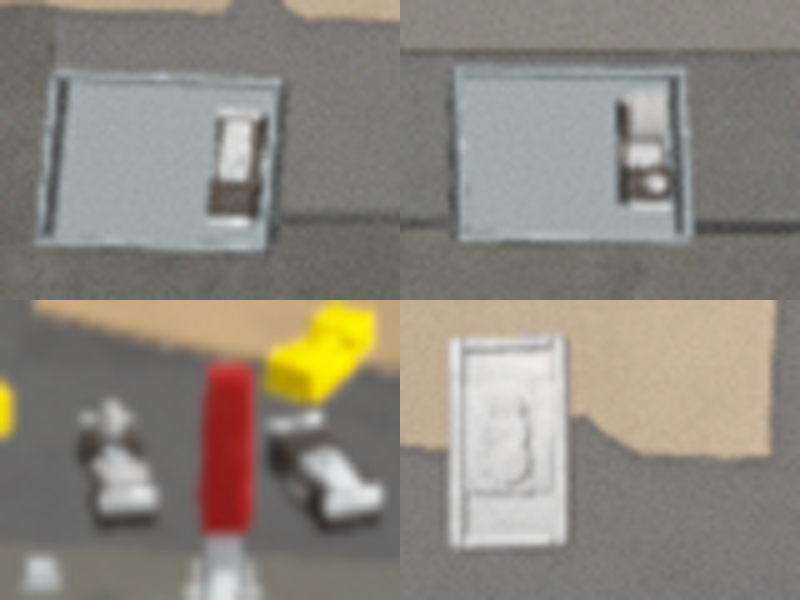

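The far block at (350,174) is low and the near block at (353,206) has the post. The left tray holds a low block and the right tray holds a post block. The housing is the closed box at (257,218). I'll refine the poses and work out the first move.

```bash
cat >> h.py <<'E'
def togo(x,y,z,yaw):
    o=telemetry.get_obs();p=o['position'];Rm=R.from_quat(o['ee_rot']).as_matrix()
    cy=np.arctan2(Rm[1,0],Rm[0,0]);dy=(np.radians(yaw)-cy+np.pi)%(2*np.pi)-np.pi
    print('t',o['clock'],'p',p.round(4),'yaw',np.degrees(cy).round(2),'tilt',Rm[:2,2].round(3),'f',o['ft_force'].round(1),'g',round(o['grip_width']*8.54,2),'j7',o['joint_pos'][6].round(2))
    print('  tool delta cm',((np.array([x,y,z])-p)@Rm*100).round(2),'turn',round(-dy,3),'world',((np.array([x,y,z])-p)*100).round(2))
E
python3 - <<'E'
from h import *
p=cv2.imread('pics/top0.png');d=np.load('top0.npy');C=cloud('top',d)
def comp(nm,x0,y0,x1,y1,lo,hi,mm=1):
    Q=C[y0:y1,x0:x1];m=((Q[...,2]>lo)&(Q[...,2]<hi)).astype(np.uint8)
    n,l,s,_=cv2.connectedComponentsWithStats(m);k=1+np.argmax(s[1:,4]);P=Q[l==k]
    # sub-pixel: drop extremes via hull area
    (cx,cy),(w,h),a=cv2.minAreaRect((P[:,:2]*1000).astype(np.float32))
    print(nm,len(P),np.round([cx,cy,w,h,a],1))
    return P
comp('trayR',412,220,475,272,.009,.03);comp('trayL',160,220,222,272,.009,.03)
comp('hous',240,190,275,245,.0215,.032)
comp('hous',240,190,275,245,.010,.032)
comp('stopblk',318,110,364,141,.025,.045)
P=comp('pad',318,140,364,165,.026,.045)
comp('stopall',318,110,364,165,.026,.045)
g=C[200:240,380:400,2];print('bench z',np.median(g),g.std())
togo(.533,-.039,.12,12.5)
E
```

```text
trayR 570 [ 426.4 -274.4  121.1   89.9   88.8]
trayL 589 [420.  381.7 121.7  89.8  88.1]
hous 289 [496.5 214.7 110.1  60.    3. ]
hous 983 [496.8 206.7 110.4  75.3   1.9]
stopblk 448 [731.5  -3.2  53.3  70.    9. ]
pad 153 [688.3  -9.9  37.1  68.    9.3]
stopall 591 [714.   -6.1  89.   69.9   9.3]
bench z 0.011546186879041463 0.06373826676028442
t 0.1 p [0.1988 0.5922 0.2306] yaw 71.45 tilt [-0.    -0.001] f [0.5 0.1 0.6] g 8.57 j7 -0.09
  tool delta cm [-49.19  51.77  11.13] turn 1.029 world [ 33.42 -63.12 -11.06]
```

Request:
servo_tool(
  deltas=[
    [[-2.8,2.9,0],0,8],
    [[-2.8,2.9,0],0,8],
    [[-2.8,2.9,0],0,8],
    [[-2.8,2.9,0],0,8],
    [[-2.8,2.9,0],0,8],
    [[-2.8,2.9,0],0,8],
    [[-2.8,2.9,0],0,8],
    [[-2.8,2.9,0],0,8],
    [[-2.8,2.9,0],0,8],
    [[-2.8,2.9,0],0,8],
    [[-2.8,2.9,0],0,8],
    [[-2.8,2.9,0],0,8],
  ],
)

```text
clock: 1.1
position: [0.4213, 0.1539, 0.2245]
ee_rot: [0.807, 0.59, -0.005, -0.001]
ft_force: [1.2, 0.5, -0.1]
grip_width: 0.937
```

```bash
python3 -c "
from h import *
togo(.533,-.039,.12,12.5)"
```

```text
t 1.1 p [0.4213 0.1539 0.2245] yaw 72.33 tilt [-0.009 -0.004] f [ 1.2  0.5 -0.1] g 8.0 j7 0.79
  tool delta cm [-14.92  16.57  10.44] turn 1.044 world [ 11.17 -19.29 -10.45]
```

Request:
servo_tool(
  deltas=[
    [[-2.5,2.8,0.5],0,8],
    [[-2.5,2.8,0.5],0,8],
    [[-2.5,2.8,0.5],0,8],
    [[-2.5,2.8,0.5],0,8],
    [[-2.5,2.8,0.5],0,8],
    [[-2,2,0.5],0,6],
    [[0,0,0],0.12,6],
    [[0,0,0],0.12,6],
    [[0,0,0],0.12,6],
    [[0,0,0],0.12,6],
    [[0,0,0],0.12,6],
    [[0,0,0],0.12,6],
  ],
)

```text
clock: 2.1
position: [0.5326, -0.0572, 0.191]
ee_rot: [0.967, 0.254, -0.006, 0.003]
ft_force: [-0.5, -0.0, 1.3]
grip_width: 0.703
```

Request:
servo_tool(
  deltas=[
    [[0,0,0.5],0.12,6],
    [[0,0,0.5],0.12,6],
    [[0,0,0],0.09,6],
    [[0,0,0],0,6],
  ],
)

```text
clock: 2.43
position: [0.5316, -0.0573, 0.1795]
ee_rot: [0.997, 0.081, -0.007, 0.004]
ft_force: [-0.5, -0.6, -0.8]
grip_width: 0.699
```

```bash
python3 -c "
from h import *
togo(.533,-.039,.12,12.5)
c,M,t=cal('wrist');print(c,-t@M,M[2])
p,d=eyes.camera('wrist');cv2.imwrite('pics/w0.png',p);np.save('w0.npy',d)"
```

```text
t 2.4333 p [ 0.5316 -0.0573  0.1795] yaw 9.34 tilt [-0.013 -0.009] f [-0.5 -0.6 -0.8] g 5.97 j7 0.3
  tool delta cm [ 0.52 -1.82  5.93] turn -0.055 world [ 0.14  1.83 -5.95]
{'fx': 309.70691628693146, 'fy': 309.70691628693146, 'cx': 318.5767432281019, 'cy': 191.78594472016812, 'rvec': array([-2.82724208, -0.23346829, -0.01463549]), 'tvec': array([-0.51152606, -0.1629793 ,  0.29430318])} [0.52037367 0.01719614 0.32210412] [ 0.03473481 -0.29814579 -0.95388814]
```

View pics/w0.png

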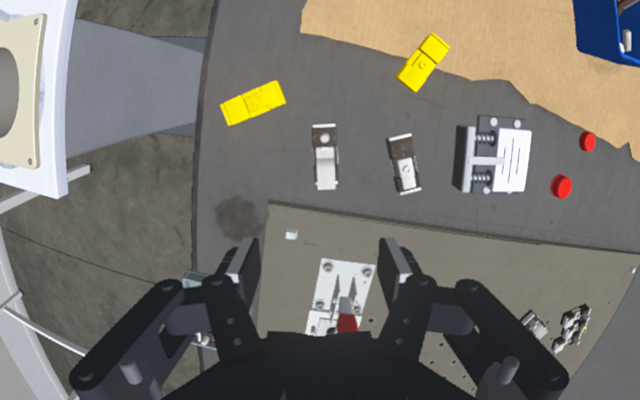

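The wrist view shows the post block at (326,157) and the low block at (405,163). The stop's pad face is at column ~462, rows 126–191. I'll measure with the wrist depth.

```bash
cat >> h.py <<'E'
def wcloud(d,c,M,t):
    v,u=np.mgrid[:d.shape[0],:d.shape[1]];x=(u-c['cx'])/c['fx'];y=(v-c['cy'])/c['fy'];r=np.hypot(x,y)+1e-9
    s=np.tan(r)/r;return (np.stack([x*s*d,y*s*d,d],-1)-t)@M
def comp(C,nm,x0,y0,x1,y1,lo,hi):
    Q=C[y0:y1,x0:x1];m=((Q[...,2]>lo)&(Q[...,2]<hi)).astype(np.uint8)
    n,l,s,_=cv2.connectedComponentsWithStats(m);k=1+np.argmax(s[1:,4]);P=Q[l==k]
    print(nm,len(P),np.round(np.hstack([np.array(x).ravel() for x in cv2.minAreaRect((P[:,:2]*1000).astype(np.float32))]),1),'z',np.percentile(P[:,2],[2,50,98]).round(4));return P
E
python3 - <<'E'
from h import *
c,M,t=cal('wrist');d=np.load('w0.npy');C=wcloud(d,c,M,t)
print('bench',C[100:110,330:390,2].mean(),C[220:230,280:300,2].mean())
comp(C,'post',300,115,350,200,.009,.04);comp(C,'low',380,120,430,205,.009,.04)
comp(C,'post18',300,115,350,200,.014,.04);comp(C,'low18',380,120,430,205,.014,.04)
comp(C,'stop',445,105,545,205,.028,.045);P=comp(C,'pad',445,105,480,205,.031,.045);comp(C,'padface',445,105,480,205,.01,.03)
togo(.533,-.039,.12,12.5)
E
```

```text
bench 0.0012545381720995392 0.01477416585600945
post 1538 [531.4 -40.2  25.4  65.4  13. ] z [0.0095 0.0184 0.0305]
low 1417 [614.2 -33.7  27.1  62.2  25. ] z [0.0096 0.018  0.0221]
post18 617 [535.6 -57.6  24.5  29.2  10.3] z [0.0146 0.021  0.0242]
low18 1180 [614.1 -33.8  25.6  62.3  24.1] z [0.0157 0.0183 0.0222]
stop 3083 [712.   -6.2  89.7  70.1  10.5] z [0.029  0.0325 0.0364]
pad 773 [677.9 -12.2  20.2  69.2  10.8] z [0.0317 0.0348 0.0367]
padface 484 [670.1 -13.1   9.4  69.7   4.8] z [0.0111 0.0207 0.0296]
t 2.4833 p [ 0.5315 -0.0572  0.1794] yaw 9.65 tilt [-0.013 -0.009] f [-0.4  0.1 -0.6] g 6.03 j7 0.3
  tool delta cm [ 0.54 -1.81  5.93] turn -0.05 world [ 0.15  1.82 -5.94]
```

Request:
servo_tool(
  deltas=[
    [[0.4,-1.7,0],-0.045,6],
    [[0,0,2.5],0,6],
    [[0,0,2.5],0,6],
    [[0,0,2.5],0,6],
    [[0,0,2.5],0,6],
    [[0,0,2],0,6],
    [[0,0,0],0,6],
  ],
)

```text
clock: 3.07
position: [0.5332, -0.0352, 0.0563]
ee_rot: [0.992, 0.125, -0.004, 0.003]
ft_force: [-1.6, -0.1, -0.3]
grip_width: 0.703
```

```bash
python3 -c "
from h import *
togo(.532,-.040,.003,12)"
```

```text
t 3.0667 p [ 0.5332 -0.0352  0.0563] yaw 14.38 tilt [-0.008 -0.006] f [-1.6 -0.1 -0.3] g 6.0 j7 0.43
  tool delta cm [-0.18  0.41  5.34] turn 0.042 world [-0.12 -0.48 -5.33]
```

Request:
servo_tool(
  deltas=[
    [[-0.2,0.4,0.5],0.04,6],
    [[0,0,1.5],0,6],
    [[0,0,1.5],0,6],
    [[0,0,1.2],0,6],
    [[0,0,0.6],0,6],
    [[0,0,0],0,6],
  ],
)

```text
clock: 3.57
position: [0.535, -0.0392, 0.0056]
ee_rot: [0.994, 0.106, -0.002, 0.002]
ft_force: [-0.8, -0.5, 0.5]
grip_width: 0.708
```

```bash
python3 -c "
from h import *
togo(.532,-.040,.003,12)"
```

```text
t 3.5667 p [ 0.535  -0.0392  0.0056] yaw 12.21 tilt [-0.003 -0.005] f [-0.8 -0.5  0.5] g 6.05 j7 0.46
  tool delta cm [-0.31  0.01  0.26] turn 0.004 world [-0.3  -0.08 -0.26]
```

Request:
servo_tool(
  deltas=[
    [[-0.25,0,0.2],0,4],
    [[0,0,0],0,1.5],
    [[0,0,0],0,1.5],
    [[0,0,0],0,1.5],
    [[0,0,0],0,1.5],
    [[0,0,0],0,1.5],
    [[0,0,0],0,1.5],
  ],
  force=40,
)

```text
clock: 4.15
position: [0.5345, -0.0397, 0.0068]
ee_rot: [0.994, 0.106, 0.001, 0.002]
ft_force: [-0.6, 0.0, -0.0]
grip_width: 0.268
```

```bash
python3 -c "
from h import *
togo(.426,-.262,.14,-91)"
```

```text
t 4.15 p [ 0.5345 -0.0397  0.0068] yaw 12.21 tilt [ 0.002 -0.004] f [-0.6  0.  -0. ] g 2.29 j7 0.46
  tool delta cm [-15.29  19.48 -13.26] turn 1.801 world [-10.85 -22.23  13.32]
```

Request:
servo_tool(
  deltas=[
    [[0,0,-2],0,1.5],
    [[0,0,-4],0,1.5],
    [[0,0,-4],0,1.5],
    [[0,0,-3],0,1.5],
    [[-2.4,3,0],0,1.5],
    [[-2.4,3,0],0,1.5],
    [[-2.4,3,0],0,1.5],
    [[-2.4,3,0],0,1.5],
    [[-2.4,3,0],0,1.5],
    [[-2.4,3,0],0,1.5],
    [[0,0,0],0,1.5],
    [[0,0,0],0.12,1.5],
  ],
)

```text
clock: 5.15
position: [0.4274, -0.2536, 0.1455]
ee_rot: [0.999, 0.052, 0.003, 0.002]
ft_force: [1.0, 1.8, -0.9]
grip_width: 0.269
```

Request:
servo_tool(
  deltas=[
    [[0,0,0],0.12,1.5],
    [[0,0,0],0.12,1.5],
    [[0,0,0],0.12,1.5],
    [[0,0,0],0.12,1.5],
    [[0,0,0],0.12,1.5],
    [[0,0,0],0.12,1.5],
    [[0,0,0],0.12,1.5],
    [[0,0,0],0.12,1.5],
    [[0,0,0],0.12,1.5],
    [[0,0,0],0.12,1.5],
    [[0,0,0],0.12,1.5],
    [[0,0,0],0.12,1.5],
  ],
)

```text
clock: 6.15
position: [0.4246, -0.2559, 0.1458]
ee_rot: [0.766, -0.643, 0.003, -0.001]
ft_force: [-0.1, -0.7, -0.7]
grip_width: 0.273
```

```bash
python3 -c "
from h import *
togo(.426,-.262,.07,-91)"
```

```text
t 6.15 p [ 0.4246 -0.2559  0.1458] yaw -80.09 tilt [ 0.007 -0.002] f [-0.1 -0.7 -0.7] g 2.33 j7 -0.79
  tool delta cm [0.6  0.02 7.58] turn 0.19 world [ 0.14 -0.61 -7.58]
```

Request:
servo_tool(
  deltas=[
    [[0.6,0,1],0.1,1.5],
    [[0,0,2.5],0.09,1.5],
    [[0,0,2.5],0,1.5],
    [[0,0,2.5],0,1.5],
    [[0,0,1.5],0,1.5],
    [[0,0,0],0,1.5],
  ],
)

```text
clock: 6.65
position: [0.4286, -0.2619, 0.0432]
ee_rot: [-0.694, 0.72, -0.005, 0.004]
ft_force: [-0.7, -0.2, -1.8]
grip_width: 0.267
```

```bash
python3 -c "
from h import *
togo(.426,-.262,.012,-91)"
```

```text
t 6.65 p [ 0.4286 -0.2619  0.0432] yaw -92.03 tilt [ 0.012 -0.002] f [-0.7 -0.2 -1.8] g 2.28 j7 -0.8
  tool delta cm [0.02 0.29 3.12] turn -0.018 world [-0.26 -0.01 -3.12]
```

Request:
servo_tool(
  deltas=[
    [[0,0.2,0.8],0,1.5],
    [[0,0,0.8],0,1.5],
    [[0,0,0.7],0,1.5],
    [[0,0,0.5],0,1.5],
    [[0,0,0.3],0,1.5],
    [[0,0,0],0,1.5],
  ],
)

```text
clock: 7.15
position: [0.4282, -0.2623, 0.012]
ee_rot: [-0.695, 0.719, -0.006, 0.004]
ft_force: [-0.4, -0.7, -0.4]
grip_width: 0.271
```

```bash
python3 -c "
from h import *
togo(.426,-.262,.012,-91)"
```

```text
t 7.15 p [ 0.4282 -0.2623  0.012 ] yaw -92.01 tilt [ 0.015 -0.002] f [-0.4 -0.7 -0.4] g 2.32 j7 -0.75
  tool delta cm [-0.02  0.22 -0.01] turn -0.018 world [-0.22  0.03  0.  ]
```

Request:
servo_tool(
  deltas=[
    [[0,0,0],0,3.6],
    [[0,0,0],0,3.6],
    [[0,0,0],0,3.6],
    [[0,0,-0.5],0,3.6],
    [[0,0,-2],0,3.6],
    [[0,0,-4],0,3.6],
    [[0,0,-4],0,3.6],
    [[0,0,-4],0,5.5],
    [[0,0,-2],-0.12,5.5],
    [[0,0,0],-0.12,5.5],
    [[0,0,0],-0.12,5.5],
    [[0,0,0],-0.12,5.5],
  ],
)

```text
clock: 8.15
position: [0.4251, -0.2646, 0.1891]
ee_rot: [0.848, -0.53, 0.008, -0.004]
ft_force: [0.0, -0.6, -0.5]
grip_width: 0.644
```

Request:
servo_tool(
  deltas=[
    [[0,0,0],-0.12,5.5],
    [[0,0,0],-0.12,5.5],
    [[0,0,0],-0.12,5.5],
    [[0,0,0],-0.12,5.5],
    [[0,0,0],-0.12,5.5],
    [[0,0,0],-0.12,5.5],
    [[0,0,0],-0.12,5.5],
    [[0,0,0],-0.12,5.5],
    [[0,0,0],-0.12,5.5],
    [[0,0,0],-0.12,5.5],
    [[0,0,0],-0.12,5.5],
    [[0,0,0],-0.12,5.5],
  ],
)

```text
clock: 9.15
position: [0.4235, -0.2676, 0.1955]
ee_rot: [0.982, 0.19, 0.013, 0.002]
ft_force: [0.4, 0.5, 0.7]
grip_width: 0.641
```

```bash
python3 -c "
from h import *
p,d=eyes.camera('wrist');cv2.imwrite('pics/w1.png',p)
togo(.6145,-.0335,.12,25)"
```

```text
t 9.2 p [ 0.4235 -0.2677  0.1956] yaw 22.43 tilt [0.026 0.   ] f [-0.7 -0.1 -0.5] g 5.5 j7 0.94
  tool delta cm [ 26.41 -14.44   8.05] turn -0.045 world [19.1  23.42 -7.56]
```

View pics/w1.png

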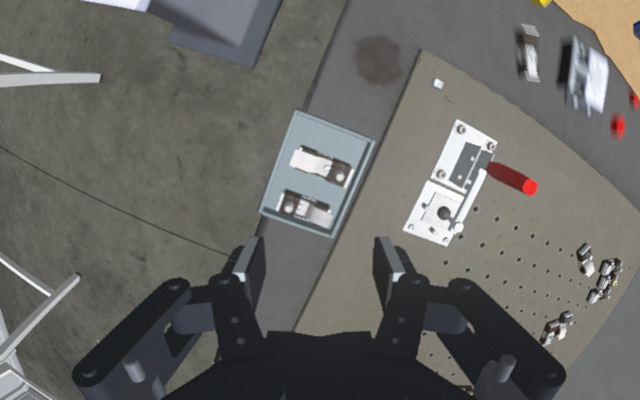

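The post block now lies in the right-hand tray at (322,165) beside its sample. Next is the low block.

Request:
servo_tool(
  deltas=[
    [[1.4,-3.5,0],0,5.5],
    [[1.4,-3.5,0],0,5.5],
    [[1.4,-3.5,0],0,5.5],
    [[3.6,-0.6,0],0,5.5],
    [[3.6,-0.6,0],0,5.5],
    [[3.6,-0.6,0],0,5.5],
    [[3.6,-0.6,0],0,5.5],
    [[3.6,-0.6,0],0,5.5],
    [[3,-0.6,1],0,5.5],
    [[0.5,0,3],0,5.5],
    [[0,0,3],0,5.5],
    [[0,0,0],0,5.5],
  ],
)

```text
clock: 10.2
position: [0.6211, -0.0321, 0.1365]
ee_rot: [0.985, 0.174, 0.022, -0.002]
ft_force: [-0.5, 0.1, -0.4]
grip_width: 0.643
```

```bash
python3 -c "
from h import *
togo(.6145,-.0335,.004,25)"
```

```text
t 10.2 p [ 0.6211 -0.0321  0.1365] yaw 20.04 tilt [0.042 0.011] f [-0.5  0.1 -0.4] g 5.49 j7 0.58
  tool delta cm [-1.24 -0.15 13.21] turn -0.087 world [ -0.66  -0.14 -13.25]
```

Request:
servo_tool(
  deltas=[
    [[-0.6,0,1],-0.087,5.5],
    [[0,0,2],0,5.5],
    [[0,0,2],0,5.5],
    [[0,0,2],0,5.5],
    [[0,0,2],0,5.5],
    [[0,0,1],0,5.5],
    [[0,0,0],0,5.5],
  ],
)

```text
clock: 10.78
position: [0.6218, -0.0356, 0.0436]
ee_rot: [0.977, 0.21, 0.025, 0.001]
ft_force: [-0.1, -0.1, -0.4]
grip_width: 0.647
```

```bash
python3 -c "
from h import *
togo(.6145,-.0335,.005,25)"
```

```text
t 10.7833 p [ 0.6218 -0.0356  0.0436] yaw 24.22 tilt [0.048 0.009] f [-0.1 -0.1 -0.4] g 5.52 j7 0.71
  tool delta cm [-0.77 -0.54  3.82] turn -0.014 world [-0.73  0.21 -3.86]
```

Request:
servo_tool(
  deltas=[
    [[-0.6,-0.5,0.3],0,5.5],
    [[-0.2,0,1],0,5.5],
    [[0,0,1],0,5.5],
    [[0,0,0.9],0,5.5],
    [[0,0,0.5],0,5.5],
    [[0,0,0],0,5.5],
  ],
)

```text
clock: 11.28
position: [0.616, -0.0341, 0.0087]
ee_rot: [0.978, 0.208, 0.028, 0.001]
ft_force: [-1.1, -0.0, -0.1]
grip_width: 0.643
```

```bash
python3 -c "
from h import *
togo(.6145,-.0335,.005,25)"
```

```text
t 11.2833 p [ 0.616  -0.0341  0.0087] yaw 24.06 tilt [0.055 0.01 ] f [-1.1 -0.  -0.1] g 5.49 j7 0.73
  tool delta cm [-0.14 -0.12  0.36] turn -0.016 world [-0.15  0.06 -0.37]
```

Request:
servo_tool(
  deltas=[
    [[-0.1,-0.1,0.3],0,4],
    [[0,0,0],0,1.5],
    [[0,0,0],0,1.5],
    [[0,0,0],0,1.5],
    [[0,0,0],0,1.5],
    [[0,0,0],0,1.5],
    [[0,0,-2],0,1.5],
    [[0,0,-4],0,1.5],
    [[0,0,-4],0,1.5],
    [[0,0,-4],0,1.5],
  ],
)

```text
clock: 12.12
position: [0.602, -0.0348, 0.1411]
ee_rot: [0.978, 0.208, 0.02, 0.001]
ft_force: [1.7, 0.4, 0.3]
grip_width: 0.28
```

```bash
python3 -c "
from h import *
togo(.42,.394,.15,88)"
```

```text
t 12.1167 p [ 0.602  -0.0348  0.1411] yaw 24.03 tilt [0.039 0.007] f [1.7 0.4 0.3] g 2.39 j7 0.63
  tool delta cm [  0.87 -46.56  -1.29] turn -1.117 world [-18.2   42.88   0.89]
```

Request:
servo_tool(
  deltas=[
    [[0,-4,0],0,1.5],
    [[0,-4,0],0,1.5],
    [[0,-4,0],0,1.5],
    [[0,-4,0],0,1.5],
    [[0,-4,0],0,1.5],
    [[0,-4,0],0,1.5],
    [[0,-4,0],0,1.5],
    [[0,-4,0],0,1.5],
    [[0,-4,0],0,1.5],
    [[0,-4,0],0,1.5],
    [[0,-4,0],0,1.5],
    [[0,0,0],0,1.5],
  ],
)

```text
clock: 13.12
position: [0.4227, 0.3804, 0.1487]
ee_rot: [0.979, 0.203, 0.031, -0.001]
ft_force: [-0.3, 1.4, -1.1]
grip_width: 0.284
```

Request:
servo_tool(
  deltas=[
    [[0,0,0],-0.12,1.5],
    [[0,0,0],-0.12,1.5],
    [[0,0,0],-0.12,1.5],
    [[0,0,0],-0.12,1.5],
    [[0,0,0],-0.12,1.5],
    [[0,0,0],-0.12,1.5],
    [[0,0,0],-0.12,1.5],
    [[0,0,0],-0.12,1.5],
    [[0,0,0],-0.12,1.5],
    [[0,0,0],0,1.5],
  ],
)

```text
clock: 13.95
position: [0.4205, 0.3821, 0.1483]
ee_rot: [0.721, 0.692, 0.027, 0.016]
ft_force: [-0.6, -0.5, -0.7]
grip_width: 0.285
```

```bash
python3 -c "
from h import *
togo(.42,.394,.08,88)"
```

```text
t 13.95 p [0.4205 0.3821 0.1483] yaw 87.72 tilt [0.06  0.014] f [-0.6 -0.5 -0.7] g 2.43 j7 0.76
  tool delta cm [ 1.07 -0.5   6.83] turn -0.005 world [-0.05  1.19 -6.83]
```

Request:
servo_tool(
  deltas=[
    [[1,-0.5,1],0,1.5],
    [[0,-0.1,2.5],0,1.5],
    [[0,-0.1,2.5],0,1.5],
    [[0,-0.1,2.5],0,1.5],
    [[0,-0.1,1.5],0,1.5],
    [[0,0,0],0,1.5],
  ],
)

```text
clock: 14.45
position: [0.417, 0.3983, 0.0428]
ee_rot: [0.73, 0.683, 0.029, 0.014]
ft_force: [-0.8, -0.2, -0.2]
grip_width: 0.286
```

```bash
python3 -c "
from h import *
togo(.42,.394,.013,88)"
```

```text
t 14.45 p [0.417  0.3983 0.0428] yaw 86.28 tilt [0.062 0.019] f [-0.8 -0.2 -0.2] g 2.44 j7 0.75
  tool delta cm [-0.48  0.15  2.98] turn -0.03 world [ 0.3  -0.43 -2.98]
```

Request:
servo_tool(
  deltas=[
    [[-0.4,0.1,0.6],-0.03,1.5],
    [[0,0,0.8],0,1.5],
    [[0,0,0.7],0,1.5],
    [[0,0,0.5],0,1.5],
    [[0,0,0.4],0,1.5],
    [[0,0,0],0,1.5],
  ],
)

```text
clock: 14.95
position: [0.4188, 0.3975, 0.0109]
ee_rot: [0.723, 0.69, 0.029, 0.014]
ft_force: [-1.3, -0.6, 1.3]
grip_width: 0.286
```

```bash
python3 -c "
from h import *
togo(.42,.394,.013,88)"
```

```text
t 14.95 p [0.4188 0.3975 0.0109] yaw 87.37 tilt [0.062 0.019] f [-1.3 -0.6  1.3] g 2.44 j7 0.79
  tool delta cm [-0.34  0.15 -0.21] turn -0.011 world [ 0.12 -0.35  0.21]
```

Request:
servo_tool(
  deltas=[
    [[0,0,0],0,3.6],
    [[0,0,0],0,3.6],
    [[0,0,0],0,3.6],
    [[0,0,-1],0,3.6],
    [[0,0,-4],0,3.6],
    [[0,0,-4],0,3.6],
    [[0,0,-4],0,5],
    [[0,0,-4],0,8],
    [[0,0,-4],0,8],
    [[0,0,0],0,8],
  ],
)

```text
clock: 15.78
position: [0.4048, 0.3915, 0.2337]
ee_rot: [0.725, 0.688, 0.029, 0.014]
ft_force: [1.2, -0.2, 1.3]
grip_width: 0.93
```

Run:
```python
from h import *
c,M,t=cal('wrist');p,d=eyes.camera('wrist');C=wcloud(d,c,M,t);np.save('Cw2.npy',C);cv2.imwrite('pics/w2.png',p)
togo(.497,.211,.12,93)
```

```text
t 15.8333 p [0.4043 0.3909 0.2307] yaw 87.12 tilt [0.061 0.017] f [-0.3 -0.4 -0.3] g 8.02 j7 0.69
  tool delta cm [-17.72   9.5   11.3 ] turn -0.103 world [  9.27 -17.99 -11.07]
```

View pics/w2.png

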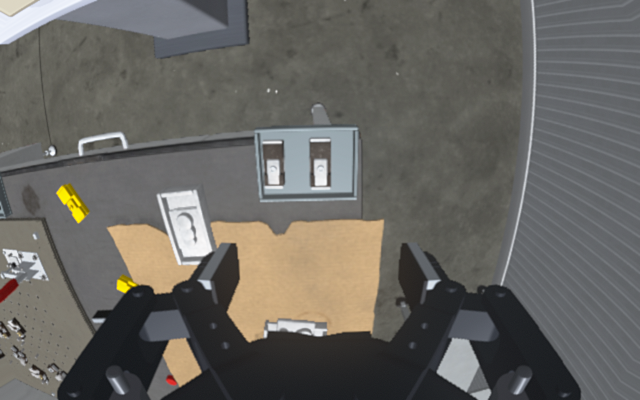

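Both loose blocks now lie in their trays; the low one is at (318,163) in the left-hand tray beside the low sample at (273,163). The housing is at (186,227).

Run:
```python
from h import *
C=np.load('Cw2.npy')
print('bench',C[170:180,215:250,2].mean(),C[200:240,215:217,2].mean())
comp(C,'h',145,180,225,275,.012,.04);P=comp(C,'h',145,180,225,275,.021,.04)
togo(.497,.211,.12,93)
```

```text
bench 8.943698715563653e-05 0.007892002224424542
h 2916 [493.8 213.9 111.   61.5   2.4] z [0.0122 0.0207 0.0284]
h 971 [493.7 213.8 111.   61.4   2.6] z [0.0213 0.0257 0.0277]
t 15.8333 p [0.4043 0.3909 0.2307] yaw 87.12 tilt [0.061 0.017] f [-0.3 -0.4 -0.3] g 8.02 j7 0.69
  tool delta cm [-17.72   9.5   11.3 ] turn -0.103 world [  9.27 -17.99 -11.07]
```

Request:
servo_tool(
  deltas=[
    [[-3,1.6,0.5],-0.05,8.4],
    [[-3,1.6,0.5],-0.05,8.4],
    [[-3,1.6,1],0,8.4],
    [[-3,1.6,1],0,8.4],
    [[-3,1.6,1],0,8.4],
    [[-1.5,1,1],0,8.4],
    [[0,0,0],0,8.4],
  ],
)

```text
clock: 16.42
position: [0.5029, 0.2242, 0.1843]
ee_rot: [0.685, 0.727, 0.03, 0.015]
ft_force: [-0.2, -1.2, -0.3]
grip_width: 0.981
```

Run:
```python
from h import *
p,d=eyes.camera('top');C=cloud('top',d);comp(C,'top',240,190,275,245,.0215,.032)
togo(.4965,.213,.05,92.5)
```

```text
top 193 [480.9 214.2  78.8  60.4   4. ] z [0.0222 0.0256 0.0297]
t 16.4667 p [0.5023 0.2255 0.185 ] yaw 93.47 tilt [0.063 0.024] f [-0.4 -0.9 -0.2] g 8.39 j7 1.19
  tool delta cm [-1.49 -1.52 13.4 ] turn 0.017 world [ -0.58  -1.25 -13.5 ]
```

Request:
servo_tool(
  deltas=[
    [[-1.1,-0.6,1],0.017,8.4],
    [[0,-0.15,2],0,8.4],
    [[0,-0.15,2],0,8.4],
    [[0,-0.15,2],0,8.4],
    [[0,-0.15,2],0,8.4],
    [[0,0,1],0,8.4],
    [[0,0,0],0,8.4],
  ],
)

```text
clock: 17.05
position: [0.494, 0.225, 0.0837]
ee_rot: [0.689, 0.724, 0.033, 0.013]
ft_force: [-0.1, -0.9, -0.5]
grip_width: 0.982
```

Run:
```python
from h import *
togo(.4945,.214,.002,92.6)
```

```text
t 17.05 p [0.494  0.225  0.0837] yaw 92.86 tilt [0.064 0.031] f [-0.1 -0.9 -0.5] g 8.38 j7 1.23
  tool delta cm [-1.32 -0.54  8.12] turn 0.005 world [ 0.05 -1.1  -8.17]
```

Request:
servo_tool(
  deltas=[
    [[-1.2,-0.3,1.5],0,8.4],
    [[0,-0.1,2],0,8.4],
    [[0,-0.1,2],0,8.4],
    [[0,0,1.5],0,8.4],
    [[0,0,0.6],0,8.4],
    [[0,0,0],0,8.4],
  ],
)

```text
clock: 17.55
position: [0.496, 0.2223, 0.0109]
ee_rot: [0.687, 0.726, 0.037, 0.012]
ft_force: [-0.4, -0.3, -0.4]
grip_width: 0.986
```

Run:
```python
from h import *
togo(.4945,.214,.002,92.6)
```

```text
t 17.55 p [0.496  0.2223 0.0109] yaw 93.26 tilt [0.069 0.038] f [-0.4 -0.3 -0.4] g 8.42 j7 1.32
  tool delta cm [-0.85 -0.26  0.84] turn 0.011 world [-0.15 -0.83 -0.89]
```

Request:
servo_tool(
  deltas=[
    [[-0.9,-0.2,0.4],0.01,8.4],
    [[-0.2,0,0.4],0,7],
    [[0,0,0],0,5.5],
    [[0,0,0],0,5.5],
    [[0,0,0],0,5.5],
    [[0,0,0],0,5.5],
  ],
  force=50,
)

```text
clock: 18.05
position: [0.4972, 0.2123, 0.0066]
ee_rot: [0.69, 0.722, 0.04, 0.012]
ft_force: [-0.5, -0.4, -1.6]
grip_width: 0.687
```

Run:
```python
from h import *
togo(.56,-.031,.06,99.5)
```

```text
t 18.05 p [0.4972 0.2123 0.0066] yaw 92.65 tilt [0.073 0.042] f [-0.5 -0.4 -1.6] g 5.87 j7 1.34
  tool delta cm [-24.37   5.61  -5.88] turn -0.12 world [  6.28 -24.33   5.34]
```

Request:
servo_tool(
  deltas=[
    [[0,0,-2],0,5.5],
    [[0,0,-4],0,5.5],
    [[-1,0,-1],0,5.5],
    [[-4,1,0],0,5.5],
    [[-4,1,0],0,5.5],
    [[-4,1.2,0],-0.03,5.5],
    [[-4,1.2,0],-0.03,5.5],
    [[-4,1.2,0],-0.03,5.5],
    [[-2.5,1,0],-0.03,5.5],
    [[-0.5,0.5,0],0,5.5],
    [[0,0,0],0,5.5],
  ],
)

```text
clock: 18.97
position: [0.5835, -0.0309, 0.0788]
ee_rot: [0.641, 0.767, 0.042, 0.016]
ft_force: [0.0, 1.1, -1.3]
grip_width: 0.686
```

Run:
```python
from h import *
togo(.5857,-.0273,.05,99.7)
```

```text
t 18.9667 p [ 0.5835 -0.0309  0.0788] yaw 100.3 tilt [0.079 0.043] f [ 0.   1.1 -1.3] g 5.86 j7 1.99
  tool delta cm [0.24 0.03 2.9 ] turn 0.01 world [ 0.22  0.36 -2.88]
```

Request:
servo_tool(
  deltas=[
    [[0.3,0,1],0,5.5],
    [[0,-0.1,2],0,5.5],
    [[0,-0.1,2],0,5.5],
    [[0,-0.1,1.2],0,5.5],
    [[0,0,0.6],0,5.5],
    [[0,0,0],0,5.5],
  ],
)

```text
clock: 19.47
position: [0.5833, -0.0167, 0.0059]
ee_rot: [0.639, 0.768, 0.043, 0.015]
ft_force: [1.2, -0.3, 0.7]
grip_width: 0.688
```

Run:
```python
from h import *
togo(.5857,-.0273,.0066,99.7)
for n in('top','side'):
    p,d=eyes.camera(n);cv2.imwrite(f'pics/{n}1.png',p);np.save(n+'1.npy',d)
r=lambda im,x,y,w,h:cv2.resize(im[y:y+h,x:x+w],(400,300),interpolation=cv2.INTER_CUBIC)
cv2.imwrite('pics/c2.png',np.hstack([r(cv2.imread('pics/top1.png'),290,105,100,75),r(cv2.imread('pics/side1.png'),290,170,120,90)]))
```

```text
t 19.4667 p [ 0.5833 -0.0167  0.0059] yaw 100.59 tilt [0.077 0.048] f [ 1.2 -0.3  0.7] g 5.88 j7 2.04
  tool delta cm [-1.08  0.05 -0.1 ] turn 0.016 world [ 0.24 -1.06  0.07]
```

View pics/c2.png

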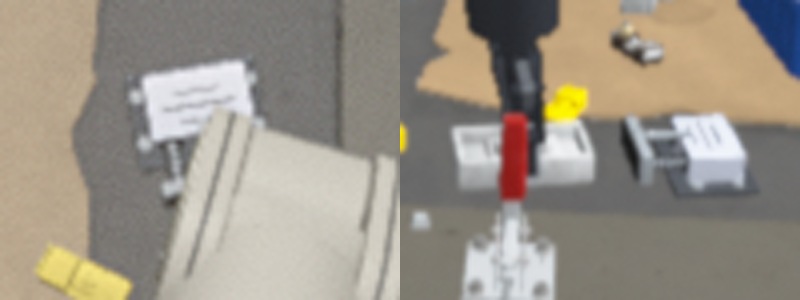

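Side view: the housing is on the bench in front of the pad at ~(525,150) in the crop, with the pad face at ~(635,150). It needs about 1.1 cm of lateral correction, then I'll measure in stop axes.

Request:
servo_tool(
  deltas=[
    [[-0.7,0,-0.3],0.015,5.5],
    [[-0.5,0,0],0,5.5],
    [[0,0,0.2],0,5.5],
    [[0,0,0.1],0,5.5],
  ],
)

```text
clock: 19.9
position: [0.5885, -0.0302, 0.0105]
ee_rot: [0.645, 0.762, 0.046, 0.017]
ft_force: [-0.4, 0.7, -2.2]
grip_width: 0.692
```

```bash
cat >> h.py <<'E'
def hmeas():
    p,d=eyes.camera('side');C=cloud('side',d);Q=C[150:280,270:420].reshape(-1,3)
    F=np.array([.6695,-.013]);th=np.radians(9.8);e=np.array([np.cos(th),np.sin(th)]);n=np.array([-e[1],e[0]])
    a=(Q[:,:2]-F)@e;b=(Q[:,:2]-F)@n;z=Q[:,2]
    m=(a>-.16)&(a<-.003)&(abs(b)<.05)&(z>.021)&(z<.034);P=Q[m];A=np.c_[a[m],b[m],np.ones(m.sum())]
    for _ in range(3):
        s=np.linalg.lstsq(A,P[:,2],rcond=None)[0];k=abs(A@s-P[:,2])<.002;A,P=A[k],P[k]
    print('rim plane slope along,lat',s[:2].round(4),len(P))
    q=(np.c_[a,b][m]*1000).astype(np.float32);print('rim rect stop axes mm',np.round(np.hstack([np.array(x).ravel() for x in cv2.minAreaRect(q)]),1))
    m=(a>-.005)&(a<.03)&(abs(b)<.05)&(z>.012)&(z<.034);ab=np.c_[a[m],b[m]]*1000
    print('pad face a pct',np.percentile(ab[:,0],[2,10,50]).round(1),'b',np.percentile(ab[:,1],[1,99]).round(1))
    m=(a>-.005)&(a<.12)&(abs(b)<.06)&(z>.026)&(z<.045);print('stop rect',np.round(np.hstack([np.array(x).ravel() for x in cv2.minAreaRect((np.c_[a,b][m]*1000).astype(np.float32))]),1))
    return p
E
python3 - <<'E'
from h import *
hmeas()
togo(.5857,-.0273,.0066,99.8)
E
```

```text
rim plane slope along,lat [ 0.006  -0.0001] 90
rim rect stop axes mm [-82.9 -11.5 109.8  76.2   0.4]
pad face a pct [1.  1.7 5.4] b [-38.7  30.4]
stop rect [45.4 -1.2 88.5 77.3  0.4]
t 19.95 p [ 0.5885 -0.0304  0.0104] yaw 99.6 tilt [0.084 0.048] f [-0.5  0.1 -1. ] g 5.88 j7 2.05
  tool delta cm [ 0.34 -0.26  0.37] turn -0.003 world [-0.28  0.31 -0.38]
```

Request:
servo_tool(
  deltas=[
    [[0.45,0,0],0,5.5],
    [[0,0,0.3],0,5.5],
    [[0,0,0.2],0,5.5],
  ],
)

```text
clock: 20.2
position: [0.5886, -0.0254, 0.006]
ee_rot: [0.645, 0.762, 0.046, 0.017]
ft_force: [-0.8, -2.3, 2.9]
grip_width: 0.696
```

Run:
```python
from h import *
hmeas()
togo(.5857,-.0273,.0066,99.8)
```

```text
rim plane slope along,lat [0.0087 0.0077] 118
rim rect stop axes mm [-81.8  -6.9  77.4 110.9  88.1]
pad face a pct [1.5 1.7 5.1] b [-37.9  33.2]
stop rect [45.2 -0.7 87.6 81.5  0.1]
t 20.25 p [ 0.5886 -0.0254  0.0058] yaw 99.59 tilt [0.085 0.048] f [-1.2  0.3  3.3] g 5.86 j7 2.04
  tool delta cm [-0.13 -0.31 -0.11] turn -0.004 world [-0.29 -0.19  0.08]
```

Request:
servo_tool(
  deltas=[
    [[0,0.7,0.06],0,5.5],
    [[0,0.7,0.06],0,5.5],
    [[0,0.6,0.06],0,5.5],
  ],
  force=70,
)

```text
clock: 20.5
position: [0.608, -0.0219, 0.006]
ee_rot: [0.646, 0.762, 0.045, 0.016]
ft_force: [-3.0, -0.5, 3.4]
grip_width: 0.683
```

Run:
```python
from h import *
hmeas()
togo(.6251,-.0206,.0066,99.8)
```

```text
rim plane slope along,lat [-0.0054  0.0054] 122
rim rect stop axes mm [-62.1  -5.3  80.2 109.9  88. ]
pad face a pct [1.5 1.7 4.8] b [-39.6  32.8]
stop rect [45.4 -2.4 76.2 88.6 89.9]
t 20.55 p [ 0.6093 -0.0215  0.0062] yaw 99.6 tilt [0.084 0.049] f [-0.1 -0.6  3.8] g 5.81 j7 2.04
  tool delta cm [-0.17  1.57  0.09] turn -0.003 world [1.58 0.09 0.04]
```

Request:
servo_tool(
  deltas=[
    [[-0.15,0.4,0.04],0,5.5],
    [[0,0.4,0.04],0,5.5],
  ],
)

```text
clock: 20.72
position: [0.6178, -0.0217, 0.0059]
ee_rot: [0.645, 0.762, 0.045, 0.016]
ft_force: [-6.1, -2.1, 6.5]
grip_width: 0.685
```

Run:
```python
from h import *
p=hmeas()
cv2.imwrite('pics/s2.png',cv2.resize(p[180:240,320:410],(780,520),interpolation=cv2.INTER_CUBIC))
togo(.6251,-.0206,.0066,99.8)
```

```text
rim plane slope along,lat [-0.      0.0005] 99
rim rect stop axes mm [-55.4  -6.5  76.8 104.9  87.1]
pad face a pct [-4.6 -3.4  3.4] b [-38.6  27.8]
stop rect [43.2 -1.6 77.9 95.  89.2]
t 20.7667 p [ 0.6183 -0.0216  0.0059] yaw 99.62 tilt [0.083 0.049] f [ 0.  -0.8  4.3] g 5.83 j7 2.04
  tool delta cm [-0.02  0.69 -0.01] turn -0.003 world [0.68 0.1  0.07]
```

View pics/s2.png

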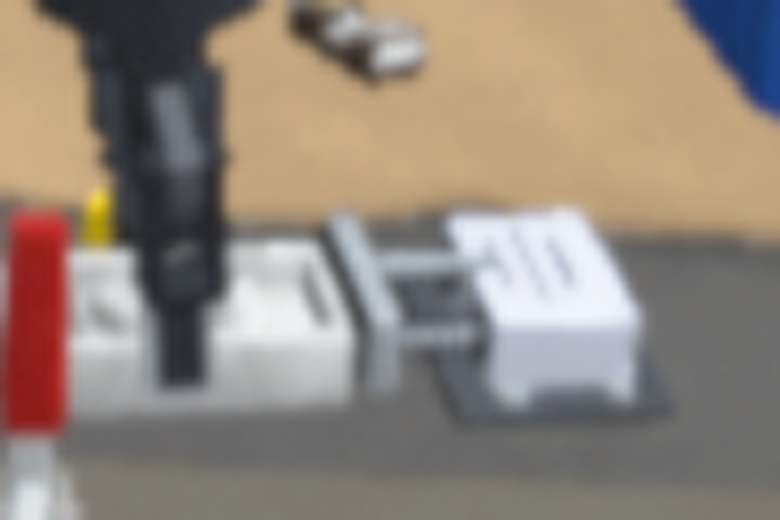

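The housing's front edge is just short of the pad and parallel to it (crop columns ~345 vs 365), with no axial force yet.

Request:
servo_tool(
  deltas=[
    [[0,0.35,0.04],0,5.5],
    [[0,0.25,0.02],0,5.5],
  ],
)

```text
clock: 20.93
position: [0.6219, -0.0211, 0.0057]
ee_rot: [0.645, 0.763, 0.044, 0.013]
ft_force: [-14.8, 0.6, 17.6]
grip_width: 0.684
```

Run:
```python
from h import *
for i in range(3):
    eyes.camera('side');togo(.6251,-.0206,.0066,99.8)
```

```text
t 20.9833 p [ 0.622  -0.0211  0.0057] yaw 99.63 tilt [0.076 0.049] f [-12.2  -0.5  12.6] g 5.82 j7 2.04
  tool delta cm [ 0.    0.32 -0.06] turn -0.003 world [0.31 0.05 0.09]
t 21.0333 p [ 0.622  -0.0211  0.0057] yaw 99.63 tilt [0.077 0.049] f [-11.4  -0.2  12.3] g 5.83 j7 2.04
  tool delta cm [-0.    0.32 -0.07] turn -0.003 world [0.31 0.05 0.09]
t 21.0833 p [ 0.622  -0.0211  0.0057] yaw 99.63 tilt [0.077 0.049] f [-10.9  -0.4  11.7] g 5.81 j7 2.04
  tool delta cm [ 0.    0.33 -0.07] turn -0.003 world [0.31 0.05 0.09]
```

Request:
servo_tool(
  deltas=[
    [[0,0.15,-0.08],0,5.5],
  ],
)

```text
clock: 21.17
position: [0.6218, -0.0211, 0.0058]
ee_rot: [0.645, 0.763, 0.043, 0.012]
ft_force: [-5.4, -2.1, -4.5]
grip_width: 0.679
```

Run:
```python
from h import *
for i in range(3):
    eyes.camera('side');togo(.6251,-.0206,.0066,99.8)
```

```text
t 21.2167 p [ 0.6218 -0.0211  0.0057] yaw 99.64 tilt [0.073 0.049] f [-9.  -0.6  4.4] g 5.84 j7 2.04
  tool delta cm [-0.    0.34 -0.06] turn -0.003 world [0.33 0.05 0.09]
t 21.2667 p [ 0.6218 -0.0211  0.0057] yaw 99.63 tilt [0.073 0.049] f [-7.7 -0.   4.8] g 5.83 j7 2.04
  tool delta cm [ 0.    0.34 -0.06] turn -0.003 world [0.33 0.05 0.09]
t 21.3167 p [ 0.6218 -0.0211  0.0057] yaw 99.64 tilt [0.073 0.049] f [-8.  -0.2  4.1] g 5.86 j7 2.04
  tool delta cm [ 0.    0.34 -0.06] turn -0.003 world [0.33 0.05 0.09]
```

Request:
servo_tool(
  deltas=[
    [[0,0.5,-0.02],0,5.5],
    [[0,0.4,-0.02],0,5.5],
  ],
)

```text
clock: 21.48
position: [0.6256, -0.0205, 0.0057]
ee_rot: [0.645, 0.763, 0.039, 0.008]
ft_force: [-19.9, 0.2, 19.8]
grip_width: 0.679
```

Run:
```python
from h import *
for i in range(2):
    eyes.camera('side');togo(.6284,-.0206,.0066,99.8)
p=hmeas()
cv2.imwrite('pics/s3.png',cv2.resize(p[180:240,320:410],(780,520),interpolation=cv2.INTER_CUBIC))
```

```text
t 21.5333 p [ 0.6257 -0.0205  0.0057] yaw 99.64 tilt [0.062 0.049] f [-17.8   0.2  15.4] g 5.84 j7 2.03
  tool delta cm [-0.05  0.26 -0.07] turn -0.003 world [ 0.27 -0.01  0.09]
t 21.5833 p [ 0.6258 -0.0205  0.0057] yaw 99.64 tilt [0.063 0.049] f [-17.8   0.2  14.8] g 5.83 j7 2.03
  tool delta cm [-0.05  0.26 -0.07] turn -0.003 world [ 0.26 -0.01  0.09]
rim plane slope along,lat [-0.0027  0.0118] 85
rim rect stop axes mm [-42.   -7.9  78.4  80.5  83.3]
pad face a pct [-4.  -2.   7.3] b [-38.1  29. ]
stop rect [43.7 -3.4 93.8 75.9  2.5]
```

View pics/s3.png

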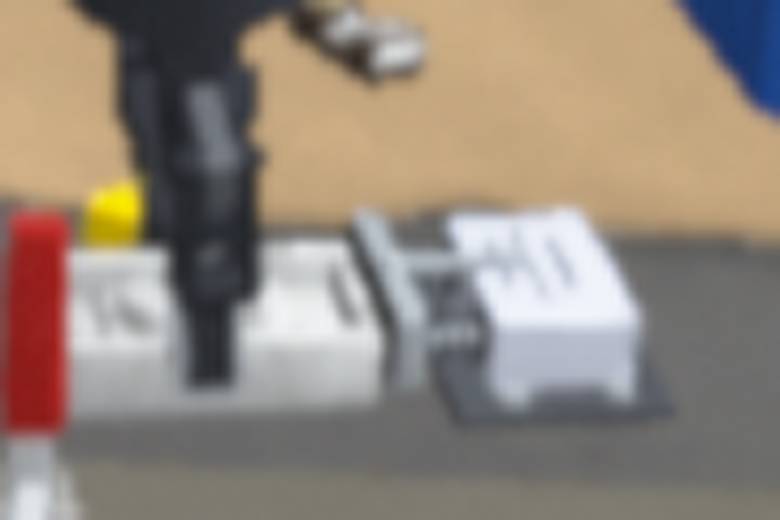

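The pad has moved ~6.8 mm (corner from column 330 to 357, ~4 px/mm). The housing sits flush on it. There is too much downward force, so I'll ease that and go another ~3 mm.

Request:
servo_tool(
  deltas=[
    [[0,0.45,-0.12],0,5.5],
  ],
)

```text
clock: 21.72
position: [0.6266, -0.0203, 0.006]
ee_rot: [0.645, 0.763, 0.037, 0.005]
ft_force: [-16.3, -0.7, 4.7]
grip_width: 0.682
```

Run:
```python
from h import *
for i in range(3):
    eyes.camera('side');togo(.629,-.0206,.0066,99.8)
```

```text
t 21.7667 p [ 0.627  -0.0202  0.0059] yaw 99.65 tilt [0.055 0.049] f [-14.6  -1.    4.5] g 5.82 j7 2.03
  tool delta cm [-0.07  0.19 -0.06] turn -0.003 world [ 0.2  -0.04  0.07]
t 21.8167 p [ 0.6269 -0.0202  0.0058] yaw 99.64 tilt [0.056 0.049] f [-15.   -0.7   7.7] g 5.81 j7 2.03
  tool delta cm [-0.07  0.2  -0.07] turn -0.003 world [ 0.21 -0.04  0.08]
t 21.8667 p [ 0.627  -0.0202  0.0058] yaw 99.65 tilt [0.056 0.049] f [-15.6  -0.8   7.2] g 5.84 j7 2.03
  tool delta cm [-0.07  0.2  -0.07] turn -0.003 world [ 0.2  -0.04  0.08]
```

Request:
servo_tool(
  deltas=[
    [[0,0.5,-0.12],0,5.5],
    [[-0.05,0.45,-0.06],0,5.5],
  ],
)

```text
clock: 22.03
position: [0.6283, -0.02, 0.0057]
ee_rot: [0.645, 0.763, 0.032, -0.001]
ft_force: [-26.5, 0.4, 24.7]
grip_width: 0.683
```

Run:
```python
from h import *
for i in range(3):
    p,_=eyes.camera('side');togo(.629,-.0206,.0066,99.8)
cv2.imwrite('pics/s4.png',cv2.resize(p[180:240,320:410],(780,520),interpolation=cv2.INTER_CUBIC))
```

```text
t 22.0833 p [ 0.6285 -0.0199  0.0058] yaw 99.65 tilt [0.039 0.05 ] f [-23.8   1.2  15.4] g 5.8 j7 2.03
  tool delta cm [-0.07  0.04 -0.08] turn -0.003 world [ 0.05 -0.07  0.08]
t 22.1333 p [ 0.6285 -0.02    0.0057] yaw 99.64 tilt [0.039 0.05 ] f [-23.5   1.5  16.8] g 5.83 j7 2.03
  tool delta cm [-0.06  0.04 -0.09] turn -0.003 world [ 0.05 -0.06  0.09]
t 22.1833 p [ 0.6285 -0.0199  0.0057] yaw 99.64 tilt [0.039 0.05 ] f [-22.2   0.9  16. ] g 5.86 j7 2.03
  tool delta cm [-0.07  0.04 -0.09] turn -0.003 world [ 0.05 -0.07  0.09]
```

View pics/s4.png

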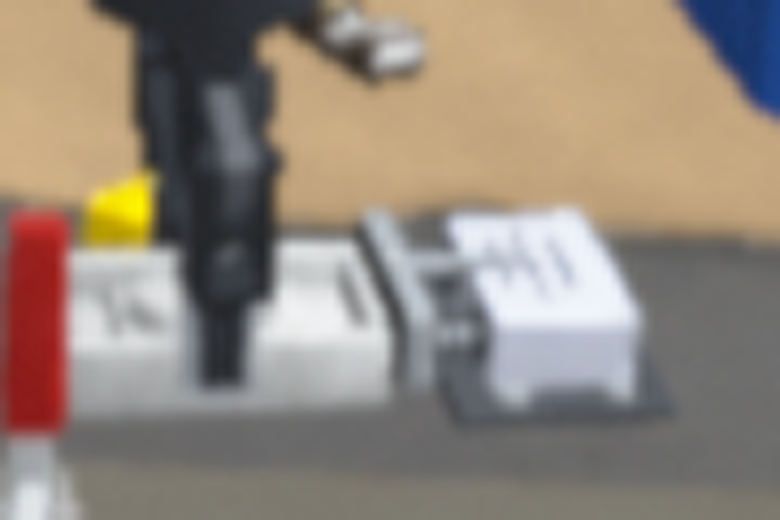

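Pad corner is now at column ~366, so ~9 mm by pixels. The force reads higher than spring plus friction would give, so I'll measure the pad shift more precisely.

```bash
cat > pm.py <<'E'
from h import *
def padshift(img,v=True):
    a=cv2.imread('pics/side1.png');c,M,t=cal('side')
    th=np.radians(10);e=np.array([np.cos(th),np.sin(th),0]);n=np.array([-e[1],e[0],0]);F=np.array([.6695,-.013,0])
    pr=lambda X:cv2.projectPoints(np.array([X]),np.array(c['rvec'],float),t,np.array([[c['fx'],0,c['cx']],[0,c['fy'],c['cy']],[0,0,1.]]),None)[0].ravel()
    out=[]
    for b in(-.033,.033,.0,.028,-.028):
        q0=pr(F+b*n+[0,0,.035]);q1=pr(F+b*n+.01*e+[0,0,.035]);dv=(q1-q0)/10;out.append((b,q0.round(1),dv.round(3)))
    if v:
        for o in out:print(o)
    # profiles: strip of pad top, sampled along e at several b, compared by 1-D shift
    g0=cv2.cvtColor(a,cv2.COLOR_BGR2GRAY).astype(np.float32);g1=cv2.cvtColor(img,cv2.COLOR_BGR2GRAY).astype(np.float32)
    s=np.arange(-15,40,.25)/1000
    def prof(g):
        L=[]
        for b in np.linspace(-.030,.030,13):
            pts=np.array([pr(F+b*n+x*e+np.array([0,0,.035])) for x in s],np.float32)
            L.append(cv2.remap(g,pts[None,:,0],pts[None,:,1],cv2.INTER_LINEAR)[0])
        return np.array(L)
    return s*1000,prof(g0),prof(g1)
E
python3 - <<'E'
from pm import *
p,d=eyes.camera('side');cv2.imwrite('pics/side5.png',p)
s,A,B=padshift(p)
np.set_printoptions(linewidth=200)
for nm,r in(('lat-',slice(0,5)),('mid',slice(4,9)),('lat+',slice(8,13))):
    print(nm,'mm ',s[::8].round());print(A[r].mean(0)[::8].round());print(B[r].mean(0)[::8].round())
C0=np.load('side1.npy');
for D,k in((C0,'rest'),(d,'now')):
    C=cloud('side',D);Q=C[150:280,300:420].reshape(-1,3);th=np.radians(10);e=np.array([np.cos(th),np.sin(th)]);n=np.array([-e[1],e[0]])
    a=(Q[:,:2]-[.6695,-.013])@e*1e3;b=(Q[:,:2]-[.6695,-.013])@n*1e3;m=(Q[:,2]>.0315)&(Q[:,2]<.038)&(abs(b)<32)&(a>-10)&(a<28);print(k,m.sum(),np.percentile(a[m],[2,10,25,50,75]).round(1))
E
```

```text
(-0.033, array([360.2, 215.9]), array([ 0.37 , -0.016]))
(0.033, array([355.2, 204.3]), array([ 0.353, -0.014]))
(0.0, array([357.6, 209.9]), array([ 0.361, -0.015]))
(0.028, array([355.5, 205.1]), array([ 0.355, -0.014]))
(-0.028, array([359.8, 214.9]), array([ 0.368, -0.016]))
lat- mm  [-15. -13. -11.  -9.  -7.  -5.  -3.  -1.   1.   3.   5.   7.   9.  11.  13.  15.  17.  19.  21.  23.  25.  27.  29.  31.  33.  35.  37.  39.]
[107. 106. 101.  87.  64.  43.  32.  35.  58. 100. 146. 180. 193. 189. 167. 136. 108.  96.  97. 101. 102. 102. 101.  99.  99. 104. 111. 123.]
[227. 225. 224. 224. 224. 222. 212. 186. 158. 158. 180. 196. 177. 131.  93.  96. 135. 171. 189. 187. 167. 137. 114. 102. 100. 104. 111. 122.]
mid mm  [-15. -13. -11.  -9.  -7.  -5.  -3.  -1.   1.   3.   5.   7.   9.  11.  13.  15.  17.  19.  21.  23.  25.  27.  29.  31.  33.  35.  37.  39.]
[105. 105. 105. 100.  89.  70.  51.  44.  60.  98. 140. 173. 188. 188. 176. 159. 150. 150. 152. 151. 149. 147. 146. 144. 141. 139. 137. 142.]
[176. 197. 206. 208. 209. 210. 210. 206. 197. 189. 193. 197. 178. 136. 101. 104. 138. 173. 192. 192. 180. 163. 152. 146. 143. 140. 138. 141.]
lat+ mm  [-15. -13. -11.  -9.  -7.  -5.  -3.  -1.   1.   3.   5.   7.   9.  11.  13.  15.  17.  19.  21.  23.  25.  27.  29.  31.  33.  35.  37.  39.]
[112. 112. 113. 114. 114. 112. 103.  92.  91. 111. 143. 171. 183. 182. 170. 150. 130. 119. 115. 114. 114. 114. 114. 114. 112. 109. 107. 110.]
[ 78. 110. 137. 151. 156. 156. 156. 155. 153. 153. 153. 151. 144. 127. 111. 115. 144. 172. 186. 185. 170. 149. 130. 119. 114. 109. 107. 110.]
rest 63 [ 1.7  3.   4.4  8.1 11.7]
now 54 [13.9 15.3 17.1 19.2 23. ]
```

The pad shift is 12 mm at the left, middle and right alike, so the press is square, but it's about 2 mm too deep. I'll ease back 2 mm and reduce the down force.

Request:
servo_tool(
  deltas=[
    [[-0.05,0,-0.1],0,5.5],
  ],
)

```text
clock: 22.32
position: [0.6272, -0.0202, 0.0063]
ee_rot: [0.645, 0.764, 0.031, -0.002]
ft_force: [-5.1, 1.2, 3.8]
grip_width: 0.687
```

```bash
cat >> pm.py <<'E'
def pd(p):
    s,A,B=padshift(p,False);r=[]
    for q in(slice(0,5),slice(4,9),slice(8,13)):
        x,y=A[q].mean(0),B[q].mean(0);w=(s>8)&(s<16);X=s[w]
        c=[(np.corrcoef(x[w],np.interp(X+k,s,y))[0,1],k) for k in np.arange(0,20,.1)];r.append(max(c))
    print('pad shift',[(round(k,1),round(c,3)) for c,k in r])
E
python3 - <<'E'
from pm import *
for i in range(3):
    p,_=eyes.camera('side');togo(.6265,-.0206,.0066,99.8);pd(p)
pd(cv2.imread('pics/side5.png'))
E
```

```text
t 22.3667 p [ 0.6269 -0.0203  0.0062] yaw 99.7 tilt [0.036 0.051] f [-11.8   0.7   6.1] g 5.83 j7 2.03
  tool delta cm [-0.02 -0.04 -0.04] turn -0.002 world [-0.04 -0.03  0.04]
pad shift [(np.float64(11.3), np.float64(1.0)), (np.float64(11.3), np.float64(1.0)), (np.float64(11.3), np.float64(1.0))]
t 22.4167 p [ 0.6269 -0.0203  0.0061] yaw 99.69 tilt [0.036 0.051] f [-11.3   1.3   6.4] g 5.82 j7 2.03
  tool delta cm [-0.02 -0.04 -0.05] turn -0.002 world [-0.04 -0.03  0.05]
pad shift [(np.float64(10.9), np.float64(1.0)), (np.float64(10.9), np.float64(1.0)), (np.float64(10.4), np.float64(1.0))]
t 22.4667 p [ 0.6269 -0.0203  0.0061] yaw 99.69 tilt [0.036 0.051] f [-11.6   0.8   6.4] g 5.82 j7 2.03
  tool delta cm [-0.02 -0.04 -0.05] turn -0.002 world [-0.04 -0.03  0.05]
pad shift [(np.float64(10.8), np.float64(1.0)), (np.float64(10.8), np.float64(1.0)), (np.float64(10.4), np.float64(1.0))]
pad shift [(np.float64(12.2), np.float64(1.0)), (np.float64(12.1), np.float64(1.0)), (np.float64(11.9), np.float64(1.0))]
```

Run:
```python
from pm import *
c,M,t=cal('wrist');w,dw=eyes.camera('wrist');p=hmeas();pd(p);T,_=eyes.camera('top')
C=wcloud(dw,c,M,t);Q=C.reshape(-1,3);F=np.array([.6695,-.013]);th=np.radians(10);e=np.array([np.cos(th),np.sin(th)]);n=np.array([-e[1],e[0]])
a=(Q[:,:2]-F)@e;b=(Q[:,:2]-F)@n;z=Q[:,2];m=(a>-.105)&(a<-.07)&(abs(b)<.045)&(z>.018)&(z<.034)
print('wrist rim n',m.sum(),'b range mm',np.percentile(b[m]*1e3,[.5,99.5]).round(1))
for s in(-1,1):
    k=m&(b*s>.024)&(b*s<.031);print('rim z side',s,k.sum(),np.percentile(z[k]*1e3,[50,90]).round(1))
togo(.6265,-.0206,.0066,99.8)
cv2.imwrite('pics/fin.png',np.vstack([np.hstack([cv2.resize(p[170:250,300:420],(400,267)),cv2.resize(T[100:180,280:400],(400,267))]),np.hstack([cv2.resize(w,(400,267)),cv2.resize(T[200:280,160:480],(400,267))])]))
```

```text
rim plane slope along,lat [-0.002  0.006] 73
rim rect stop axes mm [-41.5  -7.5  78.4  80.2  81.7]
pad face a pct [-4.3 -1.7  7.8] b [-37.   29.4]
stop rect [42.4 -0.6 76.5 94.3 89.9]
pad shift [(np.float64(10.8), np.float64(1.0)), (np.float64(10.8), np.float64(0.999)), (np.float64(10.4), np.float64(1.0))]
wrist rim n 4576 b range mm [-30.6  28.9]
rim z side -1 1211 [26.6 27.6]
rim z side 1 794 [27.3 28.1]
t 22.6167 p [ 0.6269 -0.0203  0.0061] yaw 99.69 tilt [0.036 0.051] f [-11.2   0.9   7. ] g 5.84 j7 2.03
  tool delta cm [-0.02 -0.04 -0.05] turn -0.002 world [-0.04 -0.03  0.05]
```

View pics/fin.png

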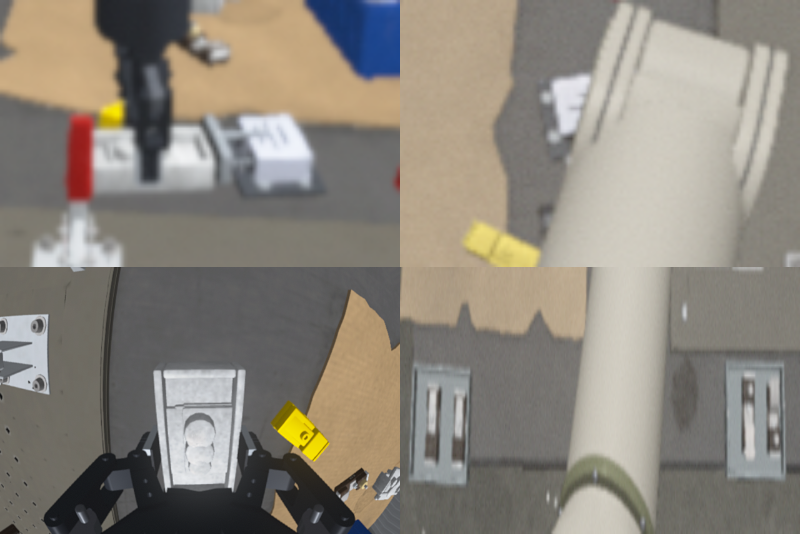

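The casting is centred to about 1 mm, its rim is level within ~1 mm side to side, and the pad is held steady at ~10.7 mm. Both trays hold two blocks and the yellow look-alikes are untouched. Handing in.

```bash
python3 -c "
from h import *
print(order.hand_in())
togo(.6265,-.0206,.0066,99.8)"
```

```text
the job is handed in; nothing more can be done
None
the job is handed in; nothing more can be done
```

The job is handed in at about 22.6 s of the 72 s. The tall-post block is in the right-hand tray beside the post sample and the low block is in the left-hand tray beside the low sample, both let go. The arm still holds the closed housing flat against the pad.

**Last checks:**
- **Pad travel:** The pad is pushed in about 10.4–10.8 mm, much the same across its width. It went to about 12 mm before I eased it back, and never near the 20 mm end.
- **Push force:** The wrist reads about 11 N along the push, holding steady. It also shows about 6–7 N of downward force on the bench.
- **Centring:** The casting's sides measure −30.6 and +28.9 mm from the stop's centre line, so it is about 1 mm off centre.
- **Level:** Side to side, the rim is level within about 0.7 mm.
- **Squareness:** The jaws stand at 9.7°, against 9.3–10.5° measured for the stop.

**Checks that disagreed or drifted:**
- **Force versus travel:** On the way in, the force ran well above what the spring alone would give for the distance moved. I put this down to bench friction and trusted the image measurement of the pad instead.
- **Casting outline:** The side camera's depth outline of the casting was unreliable because it mixed in the near wall. It suggested 2–8° out of square and 5–8 mm off centre, so I relied on the wrist camera and jaw angle instead.
- **Tool tilt:** The tool ended tilted by about 3.5°. The casting itself measured flat.

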